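Nest the jar opener and the square lid, then shut the clear cover

ROBOT

A 6-joint arm with a two-finger parallel gripper is mounted at the origin on the work surface. World frame = base frame: x ahead of the robot, y to its left, z up, the work surface at z = 0. Lengths are in m, angles in rad, forces in N, time in s.
With the tool pointing down it reaches from about 0.375 to 0.975 m from the base axis. Payload 3.8 kg.
Tool frame: the origin (TCP) lies midway between the tips of the shut fingers; the grasp point (between the pads) lies bot.grasp_offset behind it (bot.grasp_offset is the distance from the TCP to the grasp point, in m); z points along the fingers, y is the direction in which the jaws open and shut (so a half turn about z gives the same grasp; the last joint's range is limited). The gripper opens to 85 mm and grips with 20 to 120 N. Pads are 22 mm wide; open, the fingers measure 114 mm over their backs; the gripper's body (76 mm by 85 mm) begins 54 mm behind the grasp point. The pads swing forward as they close: fully open they stand 13 mm farther back than shut.
Start: joints at [1.183, 0.264, 1.604, -0, 1.274, -0.037], TCP at [0.232, 0.634, 0.231] pointing down, gripper open.
Joint ranges: [-2.63, 2.63], [-0.94, 2.18], [0.31, 2.57], [-1.31, 4.45], [0, 2.66], [-2.55, 2.55]. Speed limits (rad/s): [2.57, 2.57, 3.14, 3.14, 3.14, 3.14].

INTERFACE

Orientations are given as a rotation vector (axis times angle).
In Python, from workcell import read_state, viewer, job, bot gives the robot as it stands.
- The arm moves only by the shell command python3 -m crank 'ROWS' [FORCE]. ROWS is text: rows parted by semicolons, each of 7 numbers parted by spaces: the shift along the tool's x, y, z in mm, then the turn, a rotation vector about the tool's x, y, z in rad, then the closure in counts, from 0 (fully open) to 255 (shut). A call has 1 to 20 rows; each row is the pose to reach, as a shift and turn from the pose commanded when the call began, along the tool's axes at that moment; what a row does not reach only later rows make up. A row lasts 1/8 s, in which the tool goes at most 62.5 mm and 10.7 degrees, less where a joint would pass 70% of its speed; a pose out of reach is approached as far as the arm can. A call with a gripper value outside its range is refused whole. The fingers move at their own pace and stop on an object; FORCE is the grip in N (left out, the last holds). Time passes only in rows, so rows that repeat a pose let the fingers close. It gives the time, the measured TCP pose, the force and the opening at its end, in the units of the state.
- read_state(): the state, without advancing time (a new reading comes with each control period).
- viewer.read_camera(name): name is "scene" or "top" or "wrist"; returns a dict with "pixels" (384x512x3 uint8, red, green, blue), "vertical_fov" (degrees; the focal length in pixels is half the picture's height over the tangent of half this angle, whatever the lens; pixels are square), "cx", "cy" (the principal point, pixels), "k1" (the pictures are not rectified: a ray, as slopes to the right and down, at radius r is drawn at 1 + k1 r^2 times it, then the intrinsics apply), "view" (4x4, takes a point from world to camera coordinates); the wrist camera has in their place "tool_from_camera" (4x4, takes a point from camera to tool coordinates, whose origin is the TCP and whose axes are the flange's). Camera axes: x right, y up, looking along -z (the intrinsics and any distortion apply to the point x, -y, -z); pixel columns grow to the right and rows downward; lengths in m; the calibration is good to about 2 mm. A picture is of the moment at which its call begins: read the wrist's pose just before it. There is no depth.
- job.finish_job(): hands the job in, once; it reports no verdict.
The state is a dict: "time": time; "q": joint angles; "joint_vel": joint speeds; "joint_torque": joint torques, N m; "tool_pos": TCP position; "tcp_rot": TCP orientation; "wrist_force": force on the tool from outside, world axes, zero at the start; "torque": the same for the moment, N m; "width": opening from 0.0 (shut) to 1.0 (fully open).
Only numpy, scipy, OpenCV 4.12 (cv2) and the standard library are available. Lean on these libraries where they do the work, as an engineer would, in place of code of your own. Each camera call takes 0.05 s, during which the arm holds its last target.

TASK

Put the jar opener disk and the square wooden lid away in the nest board: slide each across the board, never picking it up off the board, until it drops flat into the pocket of its own shape. When both are fully down, swing the clear cover shut over them. Leave the jars, the scraper, the small lid and the tin where they are.

Things in the scene. Friction and masses are not known exactly. Their poses are not given: they have to be found in the camera images.
- board: Low light-wood nest board fixed on the cart, 260 mm (x) by 380 mm (y), deck 18 mm above the cart top, no raised rims. Origin: centre of its underside; +x points away from the robot, to the hinge side, +y left. The near half is plain deck where the two things start (about x = -73, y = +90 or -90 mm); the far half holds two nests centred at x = +62, y = +90 and -90 mm, flush with the deck.
- nest_round: The half of the board's far part (115 x 180 x 18 mm block, flush with the deck) with the round pocket: 96 mm diameter, 12 mm deep, its mouth edged with a 1.5 mm chamfer. Origin on the cart top under the pocket's centre; axes parallel to the board's. It may be the left or the right one.
- nest_round_floor (a point): Centre of the round pocket's floor, 6 mm above the cart top, 12 mm below the deck.
- nest_square: The other half (same block) with the square pocket: 84 x 84 mm, sides parallel to the board's x and y, 12 mm deep, 1.5 mm chamfer. Origin on the cart top under the pocket's centre; axes parallel to the board's.
- nest_square_floor (a point): Centre of the square pocket's floor, 6 mm above the cart top, 12 mm below the deck.
- opener: Jar opener: a loose flat disk, steel face with a black rubber edge, 88 mm diameter, 14 mm thick, about 160 g, lying flat on the deck. Origin: centre of its underside; z up. It belongs in the round pocket (4 mm clearance all round), where it stands 2 mm proud of the deck.
- square_lid: Square wooden jar lid, loose, 76 x 76 mm with 10 mm corner radii, 14 mm thick, about 110 g, lying flat on the deck, up to 0.25 rad askew to the board. Origin: centre of its underside; x and y parallel to its sides. It belongs in the square pocket (4 mm clearance all round), where it stands 2 mm proud.
- cover (a joint): Angle of the clear acrylic cover about its hinge (rad): 0 = shut, level, underside 6 mm above the deck; 1.57 = upright. Starts raised near upright. Stiff: stays where left, 2 to 4 N at the free edge moves it; shuts only over seated things. Panel 125 mm from hinge axis to free edge, 340 mm wide, 4 mm thick; white strip along the free edge, which when shut points to the robot.
- hinge (a point): Middle of the cover's hinge axis: 126 mm to the board's +x of its origin, 26 mm above the cart top. The axis runs along the board's y.
- cover_edge (a point): Middle of the cover's free edge, 125 mm from the hinge axis.
- jar_low: Bystander: lower of two stacked closed glass jars, 86 mm diameter, 85 mm tall, standing left of the board. Origin: centre of its underside. Leave alone.
- jar_high: Bystander: upper jar, 76 mm diameter, 75 mm tall, standing on the lower one (stack 160 mm tall). Origin: centre of its underside. Leave alone.
- scraper: Bystander: red plastic dough scraper lying flat right of the board, about 115 x 110 x 5 mm. Origin on its underside near its middle. Leave alone.
- small_lid: Bystander: small round steel lid, 54 mm diameter, 14 mm high, lying on the cart left of the board. Origin: centre of its underside. It has no pocket; leave alone.
- tin: Bystander: plain metal tin, 60 mm diameter, 60 mm tall, right of the board. Origin: centre of its underside. Leave alone.
Mind the look-alikes: they are no part of the job. Leave any purple or red look-alike of the square_lid alone.

How it is judged:
By the outcome, as a careful person would: the job done as asked, in the order asked, and still so for the second after the job is handed in, with the robot touching nothing.
It also fails if it takes over 72 s, if anything falls off the work surface, if the arm or the gripper's body presses on something with over 40 N, if the wrist force passes 120 N, or if a joint passes its speed limit or range.

## Working session

There is one attempt and no reset: what is moved stays moved. The work goes in short steps, Python scripts to look and compute and a shell command to move; the robot and the scene stay as the last step left them, time stands still between calls to the robot, and variables do not carry over. Pictures are saved under pics/ and viewed, and the job is handed in when it is done.

```bash
ls; mkdir -p pics; python3 - <<'E'
from workcell import read_state, viewer, job, bot
import cv2
s=read_state();print(s);print(bot.grasp_offset)
for n in ("scene","top","wrist"):
    c=viewer.read_camera(n)
    cv2.imwrite(f"pics/{n}0.png",c["pixels"][:,:,::-1])
    print(n,{k:v for k,v in c.items() if k!="pixels"})
E
```

```text
pics
{'time': 0.0, 'q': array([ 1.18312114e+00,  2.64777706e-01,  1.60537147e+00,  5.12140017e-05,
        1.27372977e+00, -3.68972696e-02]), 'joint_vel': array([ 0.00021261, -0.00082659,  0.00065017, -0.00047005,  0.00163157,
        0.00068734]), 'joint_torque': array([ 2.40335838e-03, -5.15111625e+01, -3.67323303e+01,  3.38755844e-04,
        1.27607936e-02, -3.83983729e-05]), 'tool_pos': array([0.23165333, 0.63321677, 0.22994687]), 'tcp_rot': array([-0.54811062, -3.0928692 ,  0.0034939 ]), 'wrist_force': array([ 0.47899319, -0.34760358, -0.38306496]), 'torque': array([-0.02615438, -0.01493487, -0.00270403]), 'width': 0.9989796252000026}
0.0187
scene {'vertical_fov': 57.16871758649529, 'cx': 257.41359648963714, 'cy': 194.25857789574465, 'k1': 0.003931356536709311, 'view': array([[-0.79958481,  0.60046716,  0.0101648 ,  0.43198767],
       [-0.497131  , -0.67128828,  0.54975705,  0.27974045],
       [ 0.33693456,  0.43452415,  0.83526275, -1.31670499],
       [ 0.        ,  0.        ,  0.        ,  1.        ]])}
top {'vertical_fov': 54.05945636059807, 'cx': 256.53971028852743, 'cy': 188.6079494165594, 'k1': 0.04304130741922219, 'view': array([[-0.01076923, -0.99966669, -0.02346332,  0.04928337],
       [ 0.98862564, -0.0141646 ,  0.14972876, -0.59287782],
       [-0.1500112 , -0.02158398,  0.98844867, -0.99568585],
       [ 0.        ,  0.        ,  0.        ,  1.        ]])}
wrist {'vertical_fov': 61.93696967694464, 'cx': 257.81612466395313, 'cy': 192.31935303510377, 'k1': -0.00029693601551088184, 'tool_from_camera': array([[ 6.01117792e-05,  9.44537744e-01,  3.28402871e-01,
         8.56598400e-02],
       [ 9.99999988e-01, -1.04665179e-04,  1.17990543e-04,
         3.50134160e-04],
       [ 1.45818867e-04,  3.28402860e-01, -9.44537739e-01,
        -1.43047848e-01],
       [ 0.00000000e+00,  0.00000000e+00,  0.00000000e+00,
         1.00000000e+00]])}
```

View pics/scene0.png

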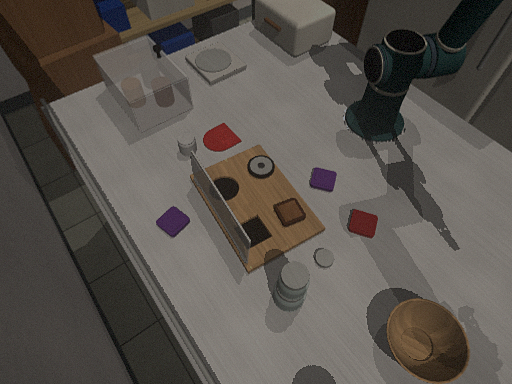

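View pics/top0.png

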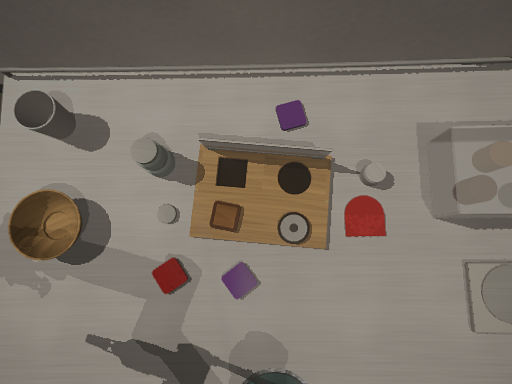

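View pics/wrist0.png

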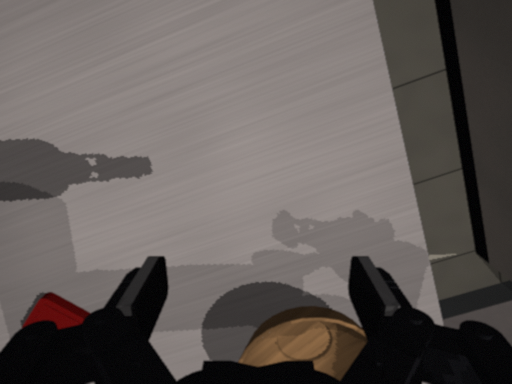

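The scene and top views show the board. The square pocket is on the left (top view, about 232,173) with the lid nearer at (226,216). The round pocket is on the right (294,178) with the opener at (293,228). Next I'll measure on an enlarged crop.

```bash
cat > h.py <<'E'
import numpy as np, cv2
from scipy.spatial.transform import Rotation as R
from workcell import read_state, viewer, job, bot
def K(c):
    h=c["pixels"].shape[0]; f=h/2/np.tan(np.radians(c["vertical_fov"])/2)
    return np.array([[f,0,c["cx"]],[0,f,c["cy"]],[0,0,1.]]), np.array([c["k1"],0,0,0,0.])
def w2c(c,s=None):
    if "view" in c: return np.array(c["view"])
    T=np.eye(4);T[:3,:3]=R.from_rotvec(s["tcp_rot"]).as_matrix();T[:3,3]=s["tool_pos"]
    return np.linalg.inv(T@c["tool_from_camera"])
def pix2w(c,pts,z,s=None):
    k,d=K(c); V=np.linalg.inv(w2c(c,s))
    u=cv2.undistortPoints(np.array(pts,float).reshape(-1,1,2),k,d).reshape(-1,2)
    out=[]
    for a,b in u:
        r=V[:3,:3]@np.array([a,-b,-1]); o=V[:3,3]; out.append(o+r*(z-o[2])/r[2])
    return np.array(out)
def w2pix(c,P,s=None):
    k,d=K(c); P=np.atleast_2d(np.array(P,float)); V=w2c(c,s)
    X=(V[:3,:3]@P.T).T+V[:3,3]; X=X*[1,-1,-1]
    return cv2.projectPoints(X,np.zeros(3),np.zeros(3),k,d)[0].reshape(-1,2)
def crop(c,x0,y0,x1,y1,m,name):
    im=np.ascontiguousarray(c["pixels"][y0:y1,x0:x1,::-1]); im=cv2.resize(im,None,fx=m,fy=m,interpolation=cv2.INTER_CUBIC)
    cv2.imwrite("pics/"+name,np.clip(im*1.5,0,255).astype(np.uint8))
E
python3 - <<'E'
from h import *
c=viewer.read_camera("top"); crop(c,180,125,345,260,4.8,"topc.png")
E
```

```text
(no output)
```

View pics/topc.png

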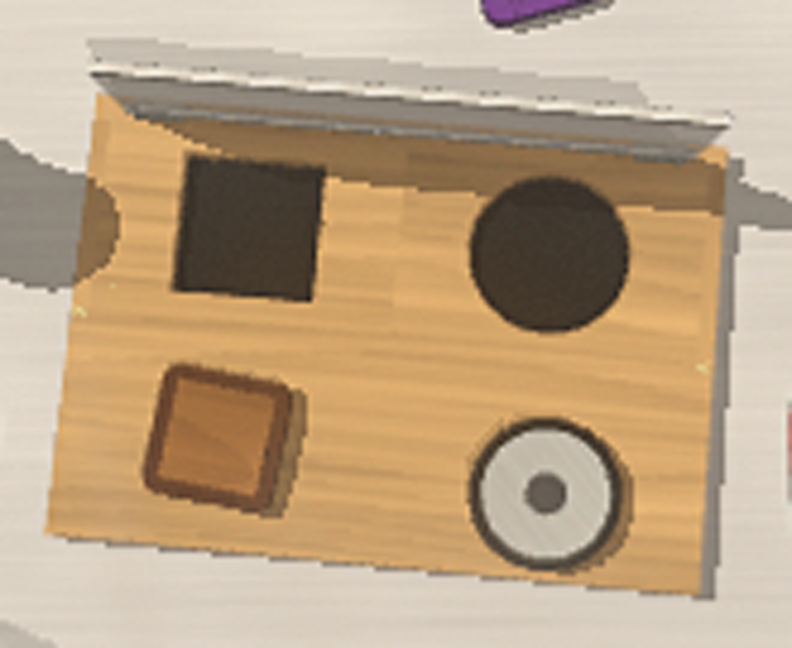

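```bash
python3 - <<'E'
from h import *
c=viewer.read_camera("top")
f=lambda L:[((x+.5)/4.8+180-.5,(y+.5)/4.8+125-.5) for x,y in L]
bd=pix2w(c,f([(48,533),(702,595),(98,95),(727,148)]),.018); print("board",bd.round(4))
sq=pix2w(c,f([(188,153),(326,167),(313,301),(173,291)]),.018);print("sq",sq.round(4),sq.mean(0))
rd=pix2w(c,f([(549,255)]),.018);print("rd",rd)
op=pix2w(c,f([(547,494)]),.032);print("op",op)
ld=pix2w(c,f([(170,365),(297,383),(270,512),(145,485)]),.032);print("lid",ld.round(4),ld.mean(0))
def ang(a,b): d=a-b; return np.arctan2(d[1],d[0])
print("yaw board",ang(bd[2],bd[0]),ang(bd[3],bd[1]),ang(bd[0],bd[1])-np.pi/2,ang(bd[2],bd[3])-np.pi/2)
print("yaw pockets", ang(sq.mean(0),rd[0])-np.pi/2)
print("sq",ang(sq[0],sq[3]),ang(sq[1],sq[2]),ang(sq[0],sq[1])-np.pi/2,ang(sq[3],sq[2])-np.pi/2)
print("lid",ang(ld[0],ld[3]),ang(ld[1],ld[2]),ang(ld[0],ld[1])-np.pi/2,ang(ld[3],ld[2])-np.pi/2)
yaw=np.arctan2(*( (lambda d:(-d[0],d[1]))((sq.mean(0)-rd[0])[:2])))
print(yaw); 
mid=(sq.mean(0)+rd[0])/2; Rz=np.array([[np.cos(yaw),-np.sin(yaw)],[np.sin(yaw),np.cos(yaw)]])
B=mid[:2]-Rz@[.062,0]; print("B",B, bd.mean(0))
for n,p in (("op",op[0]),("lid",ld.mean(0)),("sq",sq.mean(0)),("rd",rd[0])): print(n,Rz.T@(p[:2]-B))
E
```

```text
board [[ 0.4674  0.2308  0.018 ]
 [ 0.4279 -0.1467  0.018 ]
 [ 0.7294  0.2048  0.018 ]
 [ 0.6904 -0.1716  0.018 ]]
sq [[0.6928 0.1503 0.018 ]
 [0.6829 0.0674 0.018 ]
 [0.6018 0.0757 0.018 ]
 [0.609  0.1589 0.018 ]] [0.64659373 0.11307708 0.018     ]
rd [[ 0.62734027 -0.06437553  0.018     ]]
op [[ 0.48579033 -0.05851454  0.032     ]]
lid [[0.5631 0.1585 0.032 ]
 [0.5516 0.0846 0.032 ]
 [0.4774 0.1004 0.032 ]
 [0.4937 0.1725 0.032 ]] [0.52144234 0.12900293 0.032     ]
yaw board -0.09903748969676841 -0.09479545275672696 -0.10437230990696156 -0.10332438162903057
yaw pockets -0.1080764061860442
sq -0.10220051698566993 -0.10194728880922936 -0.1190217862298748 -0.08644045188014449
lid -0.19884731972820519 -0.21045612705701106 -0.15475884650935456 -0.2231748733071366
-0.10807640618604428
B [0.57532875 0.03103848] [0.5787873  0.02932679 0.018     ]
op [-0.07935626 -0.09868867]
lid [-0.06413905  0.09158035]
sq [0.062      0.08924702]
rd [ 0.062      -0.08924702]
```

```bash
cat >> h.py <<'E'
YAW=-0.103; B=np.array([0.577,0.030])
def Rz(a): return np.array([[np.cos(a),-np.sin(a)],[np.sin(a),np.cos(a)]])
def b2w(bx,by): return B+Rz(YAW)@np.array([bx,by])/1000
def w2b(p): return Rz(YAW).T@(np.array(p)[:2]-B)*1000
def plan(bx,by,z,dyaw=0,tilt=0):
    """board mm, z mm world, tool x = board -x rotated by dyaw"""
    s=read_state(); Rc=R.from_rotvec(s["tcp_rot"]).as_matrix()
    a=YAW+dyaw; c,d=np.cos(a),np.sin(a)
    Rt=np.array([[-c,-d,0],[-d,c,0],[0,0,-1.]])
    Rt=Rt.T if False else np.column_stack([[-c,-d,0],[-d,c,0],[0,0,-1.]])
    p=np.append(b2w(bx,by),z/1000)
    print("shift",(Rc.T@(p-s["tool_pos"])*1000).round(1),"turn",R.from_matrix(Rc.T@Rt).as_rotvec().round(3))
def where():
    s=read_state(); Rc=R.from_rotvec(s["tcp_rot"]).as_matrix()
    print("t %.2f"%s["time"],"board",w2b(s["tool_pos"]).round(1),"z %.1f"%(s["tool_pos"][2]*1000),"dyaw %.3f"%(np.arctan2(-Rc[1,0],-Rc[0,0])-YAW),"tilt",Rc[:2,2].round(3),"F",s["wrist_force"].round(1),"w %.3f"%s["width"])
E
python3 -c "
from h import *
where();plan(-60,0,240)"
```

```text
t 0.25 board [-405.4  564.9] z 230.6 dyaw -0.248 tilt [-0.    -0.001] F [ 0.2  0.2 -0.2] w 1.000
shift [-473.4 -462.9   -8.9] turn [-0.001 -0.    -0.248]
```

```bash
python3 -m crank '-473 -463 -9 0 0 -0.248 0;-473 -463 -9 0 0 -0.248 0;-473 -463 -9 0 0 -0.248 0;-473 -463 -9 0 0 -0.248 0;-473 -463 -9 0 0 -0.248 0;-473 -463 -9 0 0 -0.248 0;-473 -463 -9 0 0 -0.248 0;-473 -463 -9 0 0 -0.248 0;-473 -463 -9 0 0 -0.248 0;-473 -463 -9 0 0 -0.248 0;-473 -463 -9 0 0 -0.248 0;-473 -463 -9 0 0 -0.248 0;-473 -463 -9 0 0 -0.248 0;-473 -463 -9 0 0 -0.248 0'; python3 - <<'E'
from h import *
where()
s=read_state(); c=viewer.read_camera("wrist"); crop(c,0,0,512,384,1.5,"w1.png")
np.save("w1.npy",np.append(s["tool_pos"],s["tcp_rot"]))
E
```

```text
time: 2.0
tool_pos: [0.5165, 0.0376, 0.2402]
tcp_rot: [-0.159, -3.137, -0.0]
wrist_force: [-0.3, 0.1, 0.1]
width: 1.002
t 2.00 board [-61.    1.4] z 240.2 dyaw 0.002 tilt [-0.  0.] F [-0.3  0.1  0.1] w 1.002
```

View pics/w1.png

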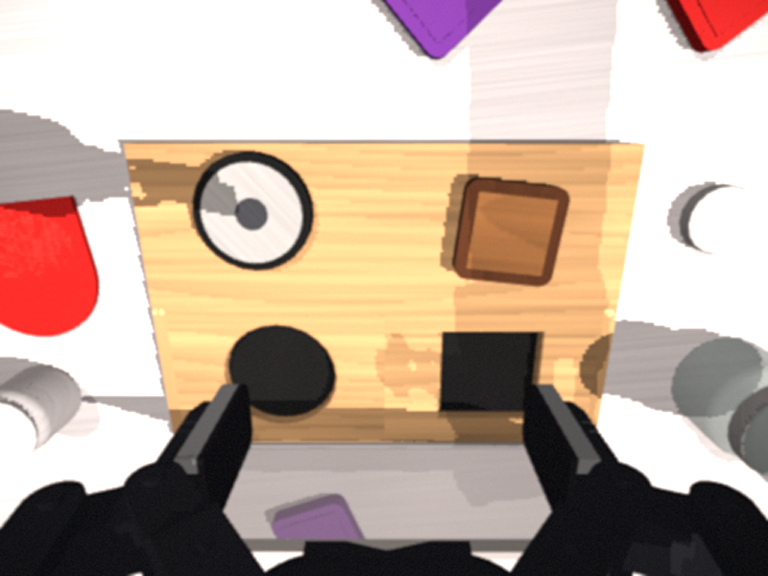

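```bash
python3 - <<'E'
from h import *
c=viewer.read_camera("wrist"); a=np.load("w1.npy"); s=dict(tool_pos=a[:3],tcp_rot=a[3:])
f=lambda L:[((x+.5)/1.5-.5,(y+.5)/1.5-.5) for x,y in L]
bd=pix2w(c,f([(122,142),(643,144)]),.018,s)
sq=pix2w(c,f([(441,332),(544,332),(537,411),(441,411)]),.018,s)
rd=pix2w(c,f([(229,367),(334,373),(278,325),(286,417)]),.018,s)
op=pix2w(c,f([(193,211),(313,212),(252,152),(260,269)]),.032,s)
ld=pix2w(c,f([(464,177),(570,187),(551,287),(453,275)]),.032,s)
for n,P in (("bd",bd),("sq",sq),("rd",rd),("op",op),("ld",ld)):
    print(n,[w2b(p).round(1).tolist() for p in P], w2b(P.mean(0)).round(1))
d=sq.mean(0)-rd.mean(0);print("yaw",np.arctan2(d[1],d[0])-np.pi/2, np.linalg.norm(d))
d=bd[1]-bd[0];print("yaw",np.arctan2(d[1],d[0])-np.pi/2, np.linalg.norm(d))
for i,j in((0,3),(1,2)):
  d=ld[j]-ld[i];print("lid yaw rel",np.arctan2(d[1],d[0])-YAW)
for i,j in((0,1),(3,2)):
  d=ld[j]-ld[i];print("lid yaw rel",np.arctan2(d[1],d[0])-YAW-np.pi/2)
E
```

```text
bd [[-132.4, -191.2], [-131.7, 188.5]] [-132.1   -1.4]
sq [[18.4, 47.0], [18.2, 132.7], [94.5, 134.8], [94.7, 49.9]] [56.4 91.1]
rd [[51.4, -132.8], [57.0, -43.3], [12.3, -88.1], [101.1, -87.5]] [ 55.4 -87.9]
op [[-84.6, -140.4], [-84.0, -52.4], [-126.4, -93.4], [-40.3, -95.0]] [-83.8 -95.3]
ld [[-109.4, 57.0], [-102.5, 133.9], [-26.2, 128.9], [-35.7, 52.6]] [-68.4  93.1]
yaw -0.10858022745498563 0.17902639709785964
yaw -0.10487892615014749 0.37975663302813506
lid yaw rel -0.06010995607977869
lid yaw rel -0.065762266264896
lid yaw rel -0.08984789203192878
lid yaw rel -0.12507437346423855
```

```bash
python3 -c "
from h import *
plan(-68.5,93,70,-0.08);plan(-68.5,93,10,-0.08)"
```

```text
shift [  7.5  91.6 170.3] turn [ 0.    -0.     0.082]
shift [  7.5  91.6 230.3] turn [ 0.    -0.     0.082]
```

```bash
python3 -m crank '7.5 92 110 0 0 0.082 0;7.5 92 170 0 0 0.082 0;7.5 92 170 0 0 0.082 0;7.5 92 210 0 0 0.082 0;7.5 92 230 0 0 0.082 0;7.5 92 230 0 0 0.082 0'; python3 - <<'E'
from h import *
where()
c=viewer.read_camera("wrist"); crop(c,0,0,512,384,1.5,"w2.png")
E
```

```text
time: 2.85
tool_pos: [0.5166, 0.1293, 0.0082]
tcp_rot: [-0.287, -3.124, 0.002]
wrist_force: [0.9, 0.5, -0.2]
width: 1.0
t 2.85 board [-70.3  92.5] z 8.2 dyaw -0.080 tilt [-0.005 -0.001] F [ 0.9  0.5 -0.2] w 1.000
```

View pics/w2.png

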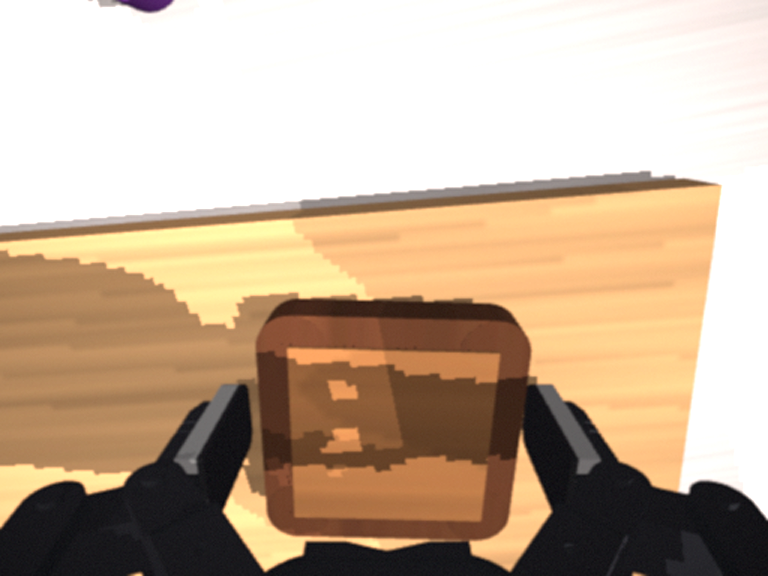

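```bash
python3 -m crank '0 0 0 0 0 0 20;0 0 0 0 0 0 30;0 0 0 0 0 0 40;0 0 0 0 0 0 40;0 0 0 0 0 0 40' 20; python3 - <<'E'
from h import *
where()
c=viewer.read_camera("wrist"); crop(c,0,0,512,384,1.5,"w3.png")
plan(61,90,10,0)
E
```

```text
time: 3.52
tool_pos: [0.5206, 0.1293, 0.0124]
tcp_rot: [0.29, 3.125, 0.002]
wrist_force: [-2.7, 1.6, 5.9]
width: 0.888
t 3.52 board [-66.3  93. ] z 12.4 dyaw -0.082 tilt [0.003 0.001] F [-2.7  1.6  5.9] w 0.888
shift [-127.1    7.4    2.8] turn [ 0.002  0.003 -0.082]
```

View pics/w3.png

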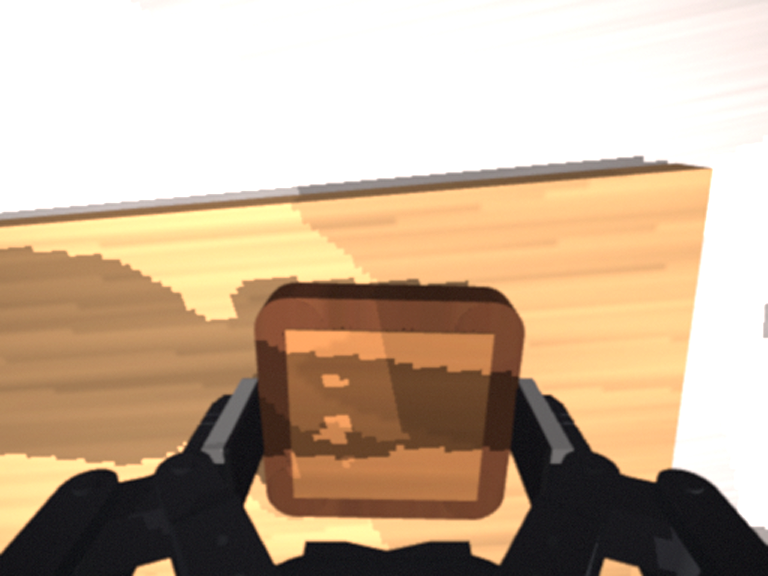

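```bash
python3 - <<'E'
from h import *
s=read_state(); c=viewer.read_camera("wrist")
f=lambda L:[((x+.5)/1.5-.5,(y+.5)/1.5-.5) for x,y in L]
P=pix2w(c,f([(390,299),(385,517),(255,345),(523,345),(267,480),(508,480)]),.032,s)
print([w2b(p).round(1).tolist() for p in P]); where()
E
```

```text
[[-105.8, 97.6], [-30.2, 89.9], [-95.1, 58.3], [-88.8, 134.1], [-48.1, 53.9], [-41.8, 129.9]]
t 3.62 board [-66.3  93. ] z 12.4 dyaw -0.082 tilt [0.003 0.001] F [-2.4  1.   6.7] w 0.887
```

```bash
python3 -m crank '-6 0.5 0 0 0 -0.02 40;-20 1 0 0 0 -0.04 40;-36 2 0 0 0 -0.06 40;-54 3 0 0 0 -0.082 40;-72 4 0 0 0 -0.082 40;-90 5 0 0 0 -0.082 40;-106 6 0 0 0 -0.082 40;-118 7 0 0 0 -0.082 40;-122 7 0 0 0 -0.082 40;-122 7 0 0 0 -0.082 40' 20; python3 - <<'E'
from h import *
where()
c=viewer.read_camera("wrist"); crop(c,0,0,512,384,1.5,"w4.png")
c=viewer.read_camera("top"); crop(c,180,125,345,260,4.8,"top4.png")
where()
E
```

```text
time: 4.88
tool_pos: [0.6412, 0.1132, 0.0106]
tcp_rot: [0.161, 3.136, 0.0]
wrist_force: [0.9, 0.2, 2.9]
width: 0.887
t 4.88 board [55.3 89.4] z 10.6 dyaw 0.000 tilt [0.002 0.   ] F [0.9 0.2 2.9] w 0.887
t 4.97 board [55.3 89.4] z 10.7 dyaw 0.000 tilt [0.002 0.   ] F [ 1.8 -0.4  2. ] w 0.883
```

View pics/w4.png

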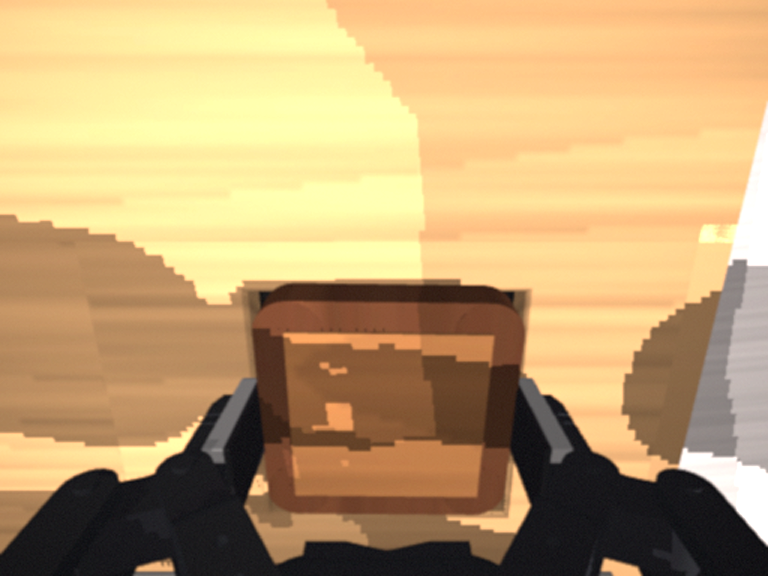

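View pics/top4.png

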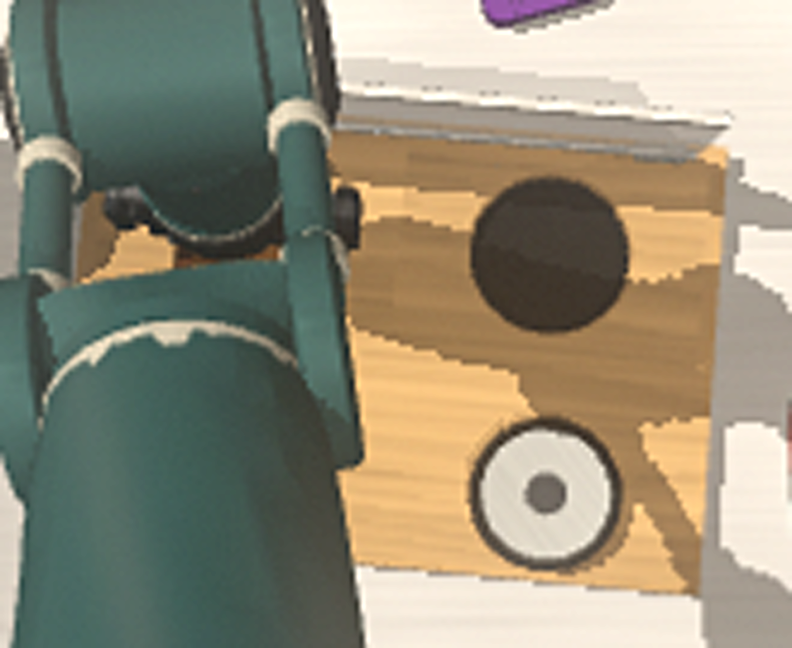

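```bash
python3 - <<'E'
from h import *
s=read_state(); c=viewer.read_camera("wrist")
crop(c,140,175,380,355,3.3,"w5.png")
f=lambda L:[((x+.5)/1.5-.5,(y+.5)/1.5-.5) for x,y in L]
P=pix2w(c,f([(390,281),(390,287),(243,292),(530,292),(508,515)]),.018,s)
print([w2b(p).round(1).tolist() for p in P]); where()
P=pix2w(c,f([(390,303),(385,512),(253,345),(524,345)]),.032,s)
print([w2b(p).round(1).tolist() for p in P]); where()
E
```

```text
[[14.5, 90.9], [16.3, 90.9], [18.0, 46.8], [17.9, 132.9], [102.8, 133.4]]
t 5.03 board [55.3 89.4] z 10.8 dyaw 0.000 tilt [ 0.002 -0.   ] F [ 2.4 -0.6  2.6] w 0.885
[[16.1, 90.8], [87.9, 89.4], [28.7, 52.5], [28.7, 128.4]]
t 5.03 board [55.3 89.4] z 10.8 dyaw 0.000 tilt [ 0.002 -0.   ] F [ 2.4 -0.6  2.6] w 0.885
```

View pics/w5.png

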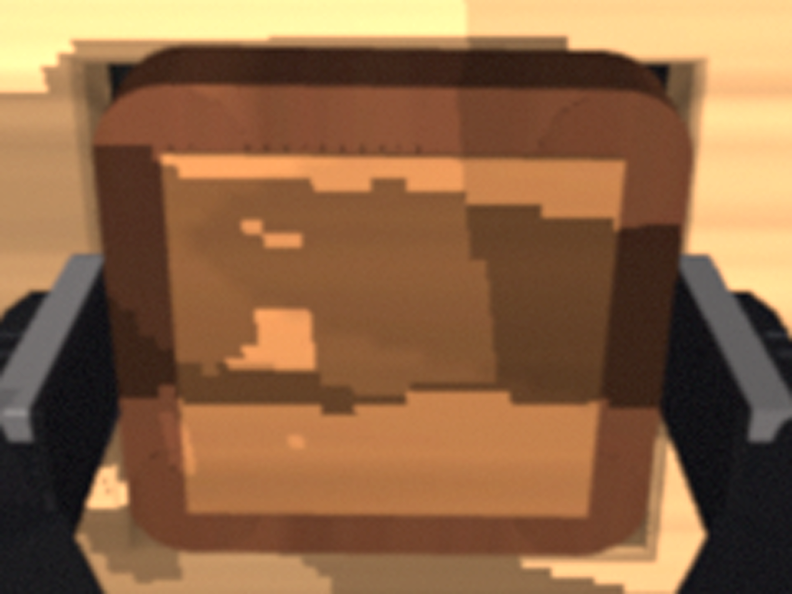

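```bash
python3 -m crank '-4 -0.3 0 0 0 0 40;-7 -0.5 0 0 0 0 40;-7 -0.5 0 0 0 0 40;-7 -0.5 0 0 0 0 40' 20; python3 - <<'E'
from h import *
where()
s=read_state(); c=viewer.read_camera("wrist")
crop(c,140,175,380,355,3.3,"w6.png")
E
```

```text
time: 5.52
tool_pos: [0.6467, 0.112, 0.0096]
tcp_rot: [-0.161, -3.137, 0.0]
wrist_force: [-0.8, -0.7, -0.1]
width: 0.879
t 5.53 board [60.9 88.7] z 9.6 dyaw 0.000 tilt [-0.001 -0.   ] F [-0.8 -0.7 -0.1] w 0.879
```

View pics/w6.png

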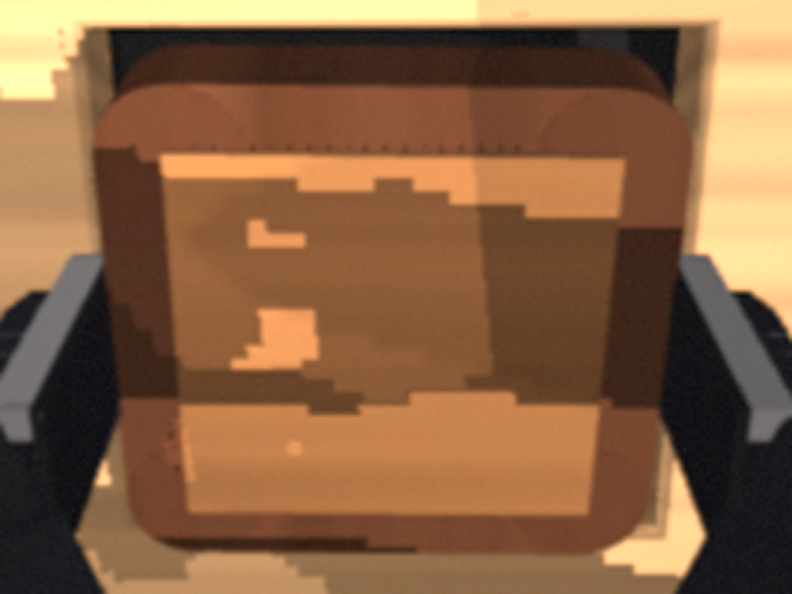

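```bash
python3 -m crank '-1.5 0 0 0 0 0 40;-1.5 0 0 0 0 0 40;-1.5 0 0 0 0 0 0;-1.5 0 0 0 0 0 0;-1.5 0 0 0 0 0 0' 20; python3 - <<'E'
from h import *
where()
s=read_state(); c=viewer.read_camera("wrist")
crop(c,140,175,380,355,3.3,"w7.png")
E
```

```text
time: 6.2
tool_pos: [0.6488, 0.1119, 0.0105]
tcp_rot: [0.161, 3.137, 0.0]
wrist_force: [0.2, -0.3, -0.4]
width: 0.998
t 6.20 board [63.  88.9] z 10.5 dyaw 0.000 tilt [0. 0.] F [ 0.2 -0.3 -0.4] w 0.998
```

View pics/w7.png

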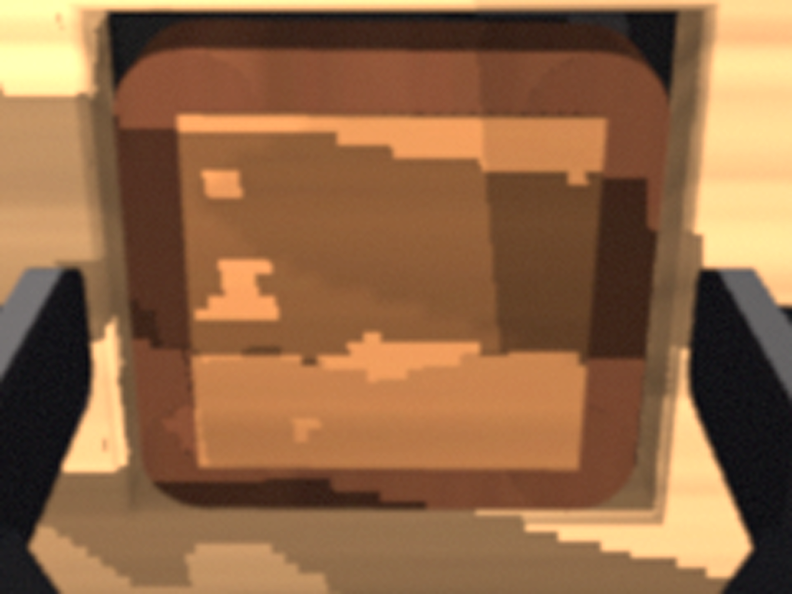

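```bash
python3 -m crank '0 0 -40 0 0 0 0;0 0 -80 0 0 0 135;50 -40 -80 0 0 0 135;90 -80 -80 0 0 0 135;130 -120 -80 0 0 0 135;170 -160 -80 0 0 0 135;215 -184 -80 0 0 0 135;215 -184 -80 0 0 0 135;215 -184 -80 0 0 0 135' 20; python3 - <<'E'
from h import *
where()
s=read_state(); c=viewer.read_camera("wrist")
crop(c,0,0,512,384,1.5,"w8.png")
c=viewer.read_camera("scene"); crop(c,170,130,340,270,4.7,"s8.png")
plan(-152,-95,15,0)
E
```

```text
time: 7.38
tool_pos: [0.4168, -0.0492, 0.0909]
tcp_rot: [0.162, 3.135, -0.0]
wrist_force: [1.3, 0.2, 0.2]
width: 0.473
t 7.38 board [-151.2  -95.3] z 90.9 dyaw -0.000 tilt [ 0.002 -0.   ] F [1.3 0.2 0.2] w 0.473
shift [ 1.7 -0.1 76. ] turn [0.    0.002 0.001]
```

View pics/w8.png

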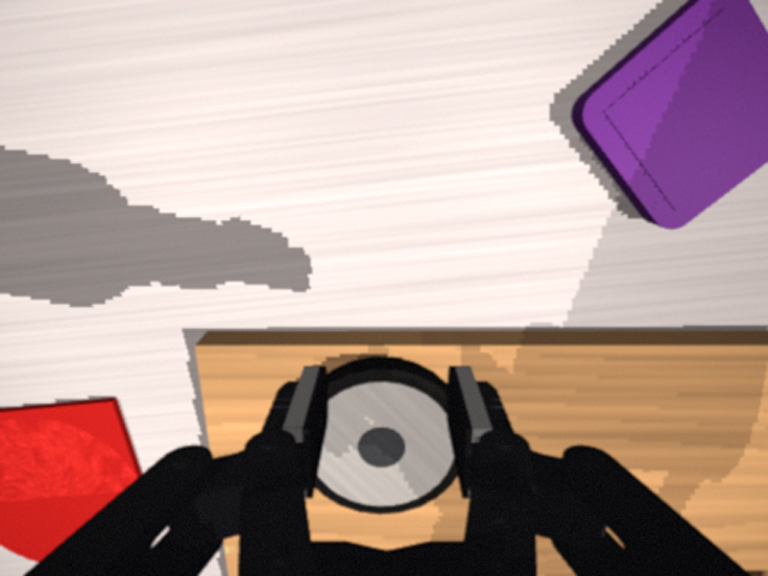

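View pics/s8.png

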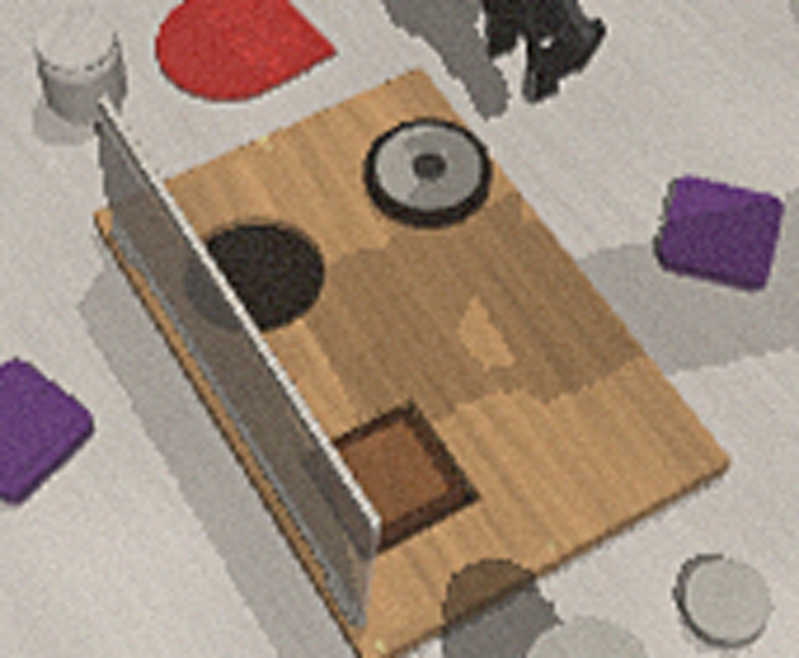

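Lid is down flush in the square pocket (scene view) and the disk is centred ahead of the spread fingers. Next: descend behind it and push.

```bash
python3 -m crank '2 0 40 0 0 0 135;2 0 74 0 0 0 135;2 0 74 0 0 0 135;-6 0 74 0 0 0 135;-14 0 74 0 0 0 135;-22 0 74 0 0 0 135;-30 0 74 0 0 0 135;-30 0 74 0 0 0 135' 20; python3 - <<'E'
from h import *
where()
s=read_state(); c=viewer.read_camera("wrist")
crop(c,0,0,512,384,1.5,"w9.png")
c=viewer.read_camera("scene"); crop(c,170,130,340,270,4.7,"s9.png")
E
```

```text
time: 8.48
tool_pos: [0.4471, -0.0523, 0.0167]
tcp_rot: [0.162, 3.136, -0.0]
wrist_force: [-0.2, 0.2, -0.1]
width: 0.468
t 8.47 board [-120.8  -95.2] z 16.7 dyaw 0.000 tilt [ 0.002 -0.   ] F [-0.2  0.2 -0.1] w 0.468
```

View pics/w9.png

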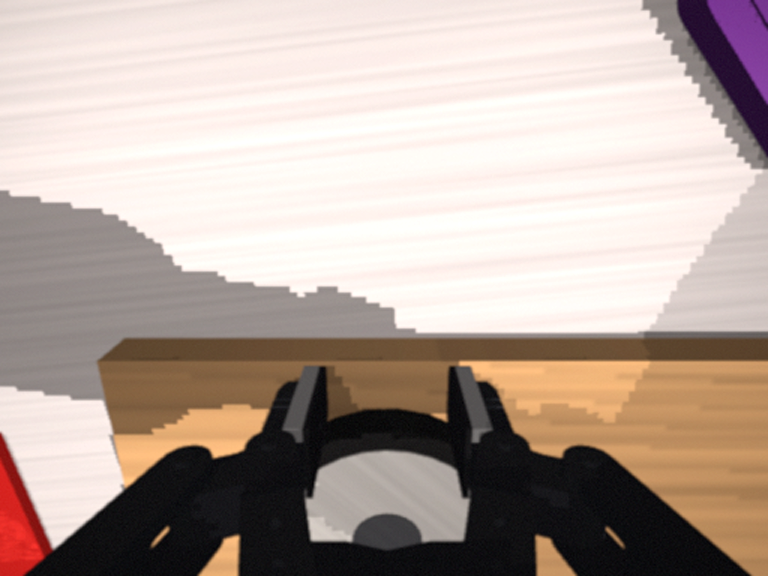

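View pics/s9.png

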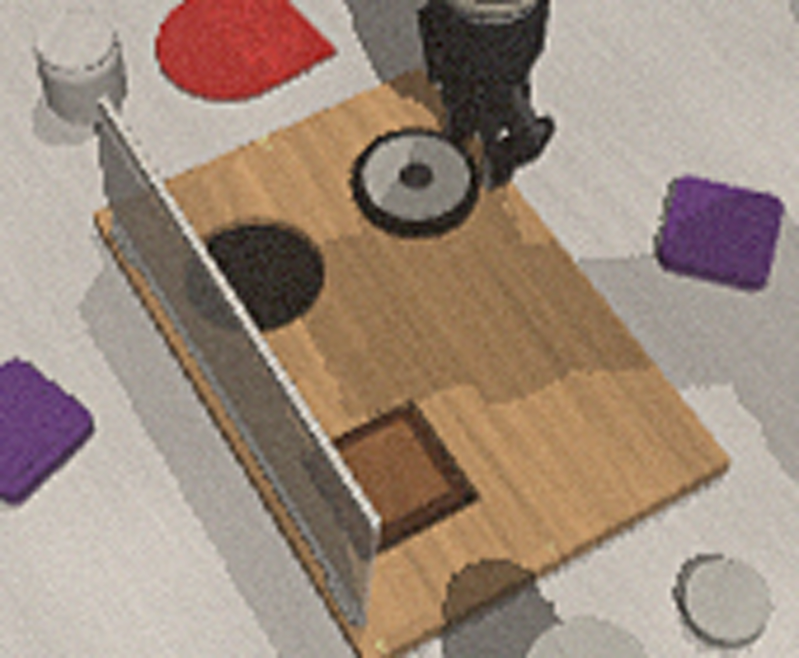

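```bash
python3 -m crank '-8 1 0 0 0 0 135;-18 2 0 0 0 0 135;-30 3 0 0 0 0 135;-42 4 0 0 0 0 135;-54 5 0 0 0 0 135;-66 6 0 0 0 0 135;-78 7 0 0 0 0 135;-90 7 0 0 0 0 135;-100 7 0 0 0 0 135;-108 7 0 0 0 0 135;-114 7 0 0 0 0 135;-116 7 0 0 0 0 135;-116 7 0 0 0 0 135' 20; python3 - <<'E'
from h import *
where()
s=read_state(); c=viewer.read_camera("wrist")
crop(c,0,0,512,384,1.5,"w10.png")
c=viewer.read_camera("scene"); crop(c,170,130,340,270,4.7,"s10.png")
E
```

```text
time: 10.2
tool_pos: [0.5591, -0.0567, 0.0165]
tcp_rot: [-0.161, -3.132, -0.001]
wrist_force: [-7.3, 1.3, 10.9]
width: 0.47
t 10.20 board [ -8.8 -88.1] z 16.5 dyaw 0.000 tilt [-0.006  0.001] F [-7.3  1.3 10.9] w 0.470
```

View pics/w10.png

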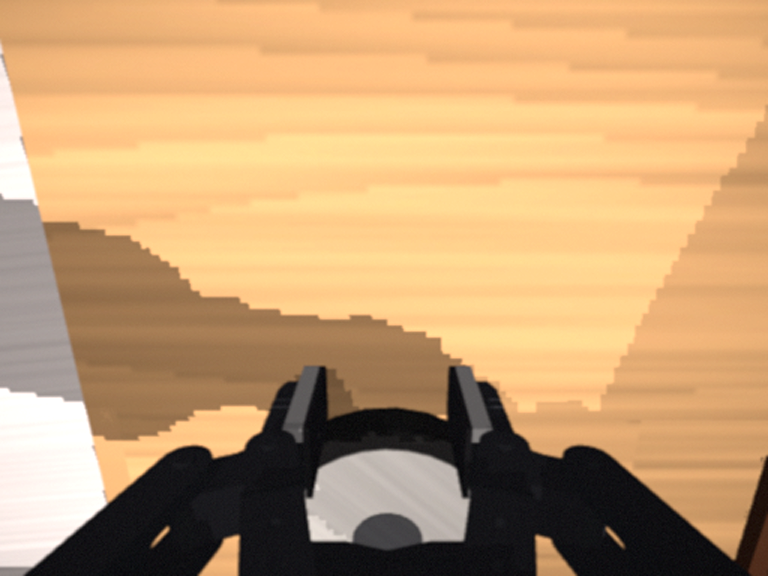

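View pics/s10.png

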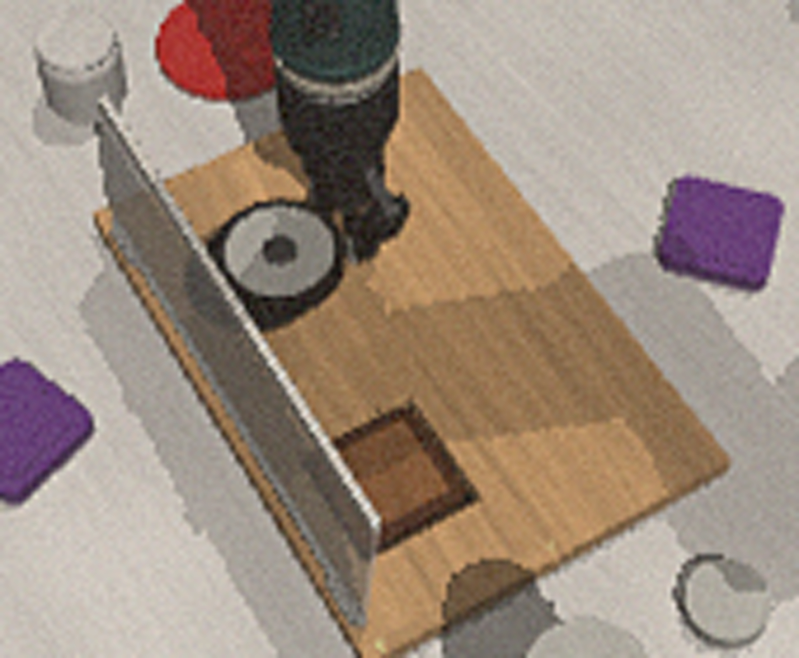

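```bash
python3 -m crank '-3 0 0 0 0 0 135;-6 0 0 0 0 0 135;-9 0 0 0 0 0 135;-9 0 0 0 0 0 135' 20; python3 - <<'E'
from h import *
where()
s=read_state(); c=viewer.read_camera("wrist")
crop(c,0,0,512,384,1.5,"w11.png")
c=viewer.read_camera("scene"); crop(c,200,160,280,220,10,"s11.png")
E
```

```text
time: 10.8
tool_pos: [0.5694, -0.0578, 0.0165]
tcp_rot: [-0.161, -3.135, -0.0]
wrist_force: [-4.6, 1.3, 6.6]
width: 0.471
t 10.80 board [  1.4 -88.1] z 16.5 dyaw 0.000 tilt [-0.003  0.   ] F [-4.6  1.3  6.6] w 0.471
```

View pics/w11.png

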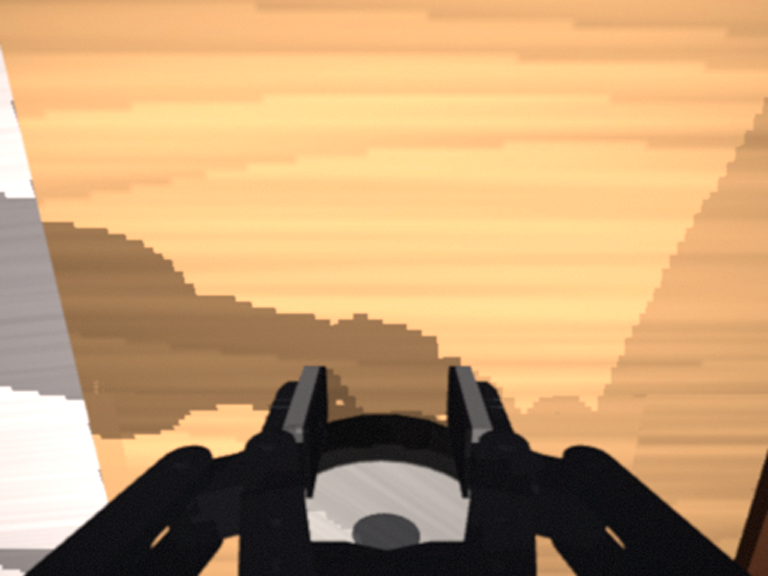

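View pics/s11.png

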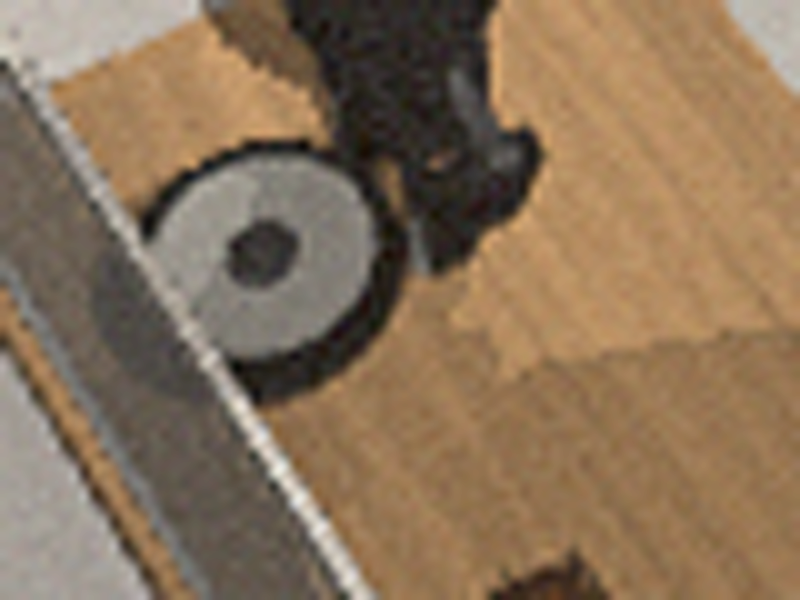

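```bash
python3 -m crank '-3 0 0 0 0 0 135;-6 0 0 0 0 0 135;-6 0 0 0 0 0 135' 20; python3 - <<'E'
from h import *
where()
s=read_state(); c=viewer.read_camera("wrist")
crop(c,0,0,512,384,1.5,"w12.png")
c=viewer.read_camera("scene"); crop(c,200,160,280,220,10,"s12.png")
E
```

```text
time: 11.28
tool_pos: [0.5746, -0.0584, 0.0165]
tcp_rot: [-0.161, -3.133, -0.001]
wrist_force: [-6.3, 0.1, 8.8]
width: 0.472
t 11.28 board [  6.7 -88.1] z 16.5 dyaw 0.000 tilt [-0.004  0.001] F [-6.3  0.1  8.8] w 0.472
```

View pics/w12.png

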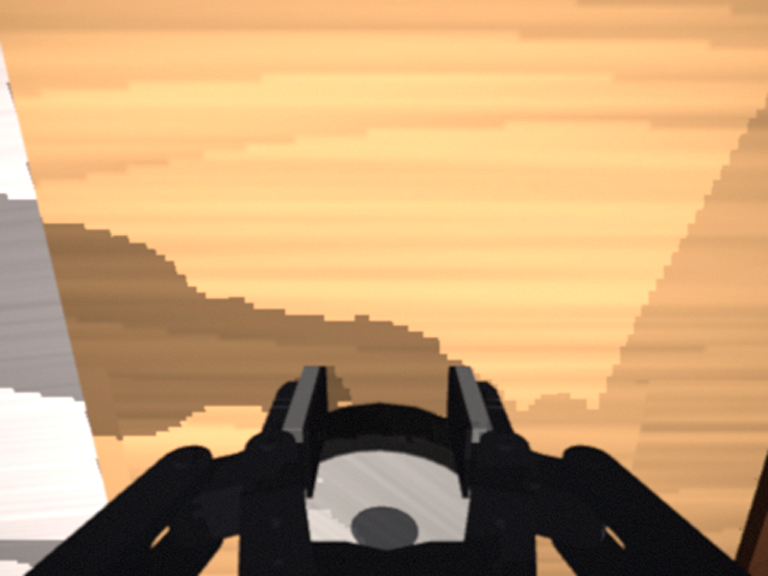

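View pics/s12.png

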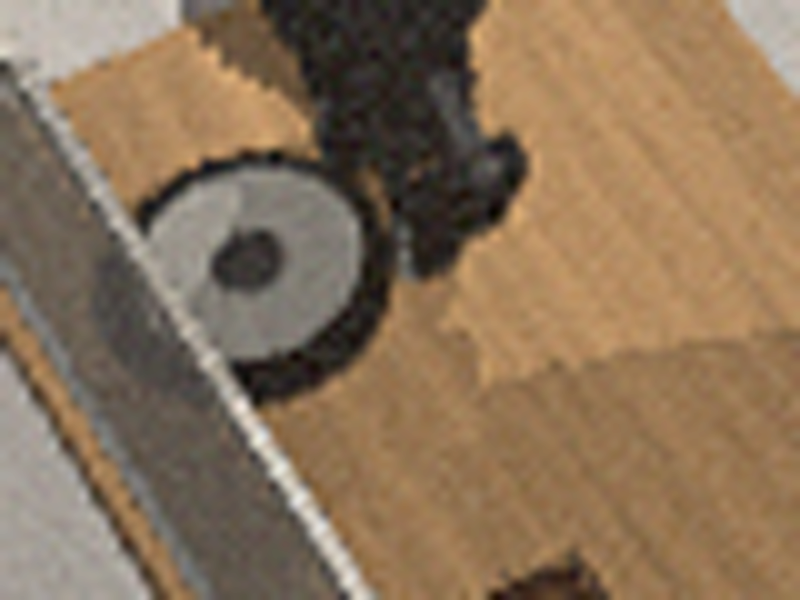

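```bash
python3 -m crank '10 0 0 0 0 0 135;25 0 -10 0 0 0 135;45 0 -30 0 0 0 135;45 0 -40 0 0 0 135;45 0 -40 0 0 0 135' 20; python3 - <<'E'
from h import *
where()
s=read_state(); c=viewer.read_camera("wrist")
crop(c,0,0,512,384,1.5,"w13.png")
c=viewer.read_camera("scene"); crop(c,200,160,280,220,10,"s13.png")
E
```

```text
time: 12.0
tool_pos: [0.5335, -0.0542, 0.0574]
tcp_rot: [0.161, 3.134, -0.0]
wrist_force: [-0.3, -0.0, 0.7]
width: 0.47
t 12.00 board [-34.6 -88.2] z 57.4 dyaw 0.000 tilt [ 0.003 -0.   ] F [-0.3 -0.   0.7] w 0.470
```

View pics/w13.png

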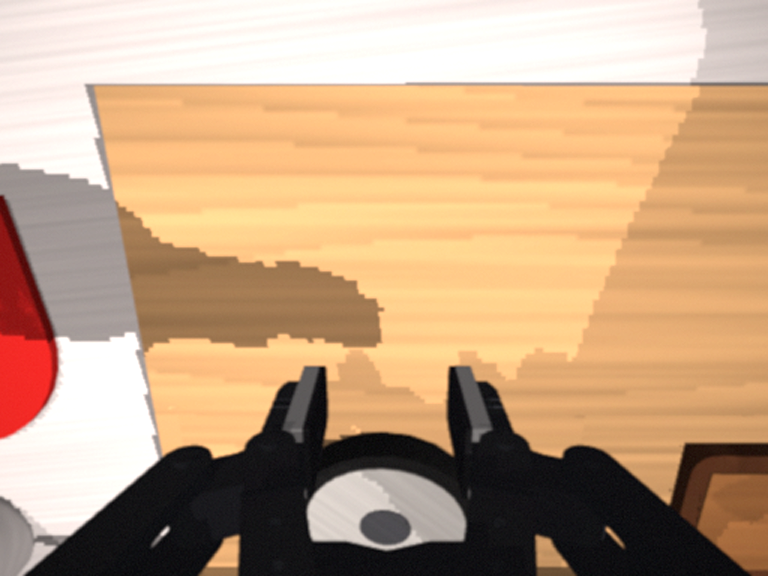

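View pics/s13.png

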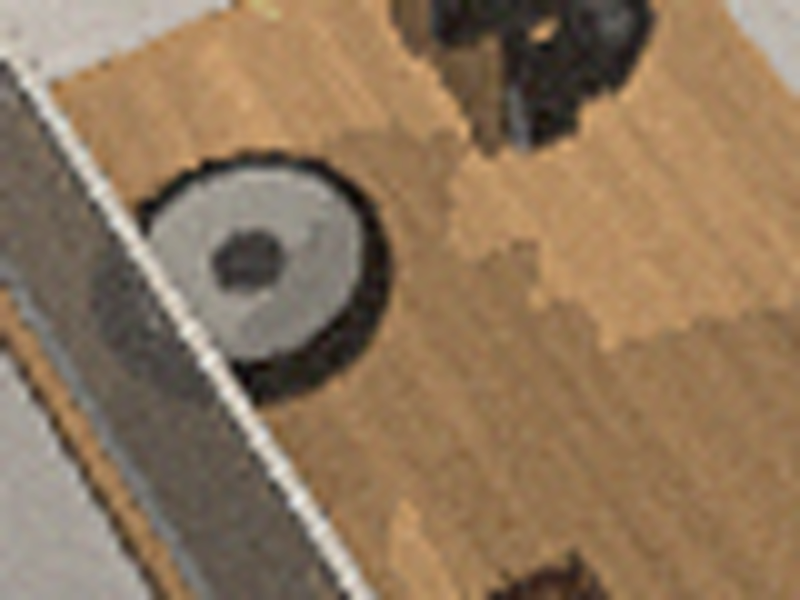

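```bash
python3 - <<'E'
from h import *
s=read_state(); c=viewer.read_camera("wrist")
f=lambda L:[((x+.5)/1.5-.5,(y+.5)/1.5-.5) for x,y in L]
for z in (.018,.020,.03): print(z,[w2b(p).round(1).tolist() for p in pix2w(c,f([(382,433),(382,468),(382,84)]),z,s)])
E
```

```text
0.018 [[10.2, -89.8], [29.3, -89.9], [-133.4, -89.4]]
0.02 [[8.8, -89.8], [27.6, -89.9], [-133.3, -89.4]]
0.03 [[1.5, -89.7], [19.3, -89.7], [-132.6, -89.3]]
```

```bash
python3 -m crank '-15 0 20 0 0 0 135;-25 0 38 0 0 0 135;-35 0 40 0 0 0 135;-42 0 40 0 0 0 135;-45 0 40 0 0 0 135;-47 0 40 0 0 0 135;-49 0 40 0 0 0 135;-51 0 40 0 0 0 135;-51 0 40 0 0 0 135' 20; python3 - <<'E'
from h import *
where()
s=read_state(); c=viewer.read_camera("wrist")
crop(c,0,0,512,384,1.5,"w14.png")
c=viewer.read_camera("scene"); crop(c,200,160,280,220,10,"s14.png")
E
```

```text
time: 13.28
tool_pos: [0.5789, -0.0588, 0.0164]
tcp_rot: [-0.161, -3.128, -0.001]
wrist_force: [-11.5, 0.8, 15.5]
width: 0.475
t 13.28 board [ 11.  -88.1] z 16.4 dyaw 0.000 tilt [-0.009  0.001] F [-11.5   0.8  15.5] w 0.475
```

View pics/w14.png

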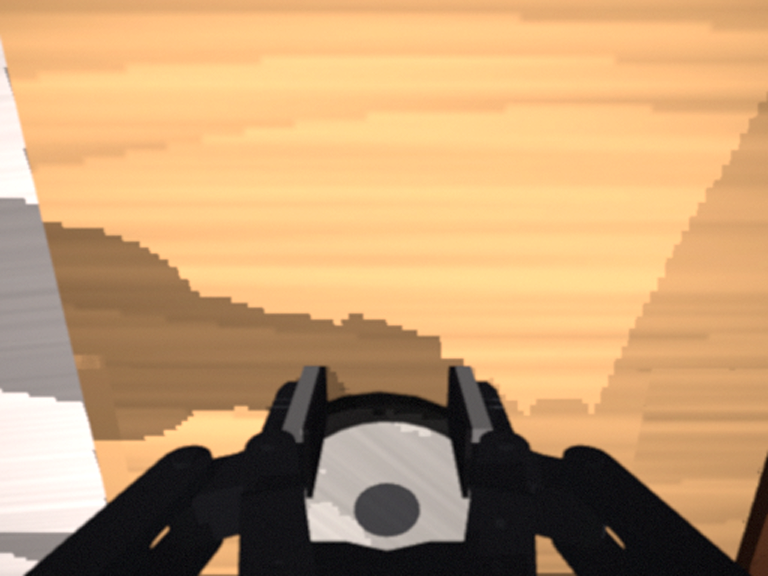

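View pics/s14.png

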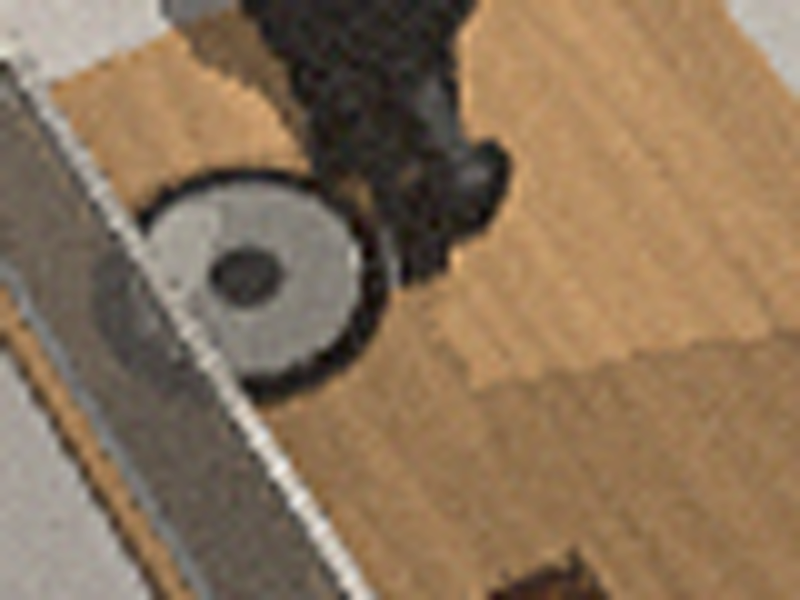

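```bash
python3 -m crank '10 0 0 0 0 0 135;25 0 -10 0 0 0 135;45 0 -30 0 0 0 135;60 0 -60 0 0 0 135;60 0 -60 0 0 0 135' 20; python3 - <<'E'
from h import *
where()
s=read_state(); c=viewer.read_camera("wrist")
crop(c,0,0,512,384,1.5,"w15.png")
c=viewer.read_camera("scene"); crop(c,200,160,280,220,10,"s15.png")
E
```

```text
time: 14.0
tool_pos: [0.524, -0.0532, 0.0777]
tcp_rot: [0.161, 3.134, -0.001]
wrist_force: [0.7, -0.8, 0.1]
width: 0.468
t 14.00 board [-44.2 -88.2] z 77.7 dyaw 0.000 tilt [ 0.003 -0.001] F [ 0.7 -0.8  0.1] w 0.468
```

View pics/w15.png

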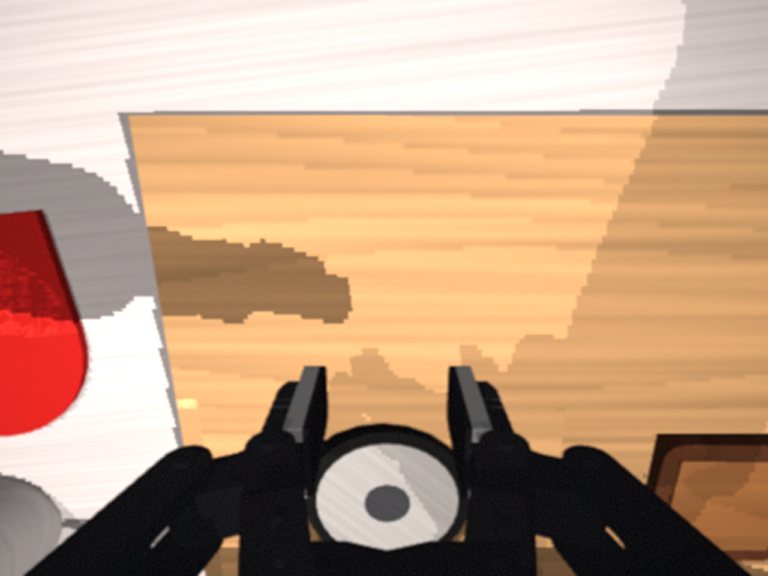

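View pics/s15.png

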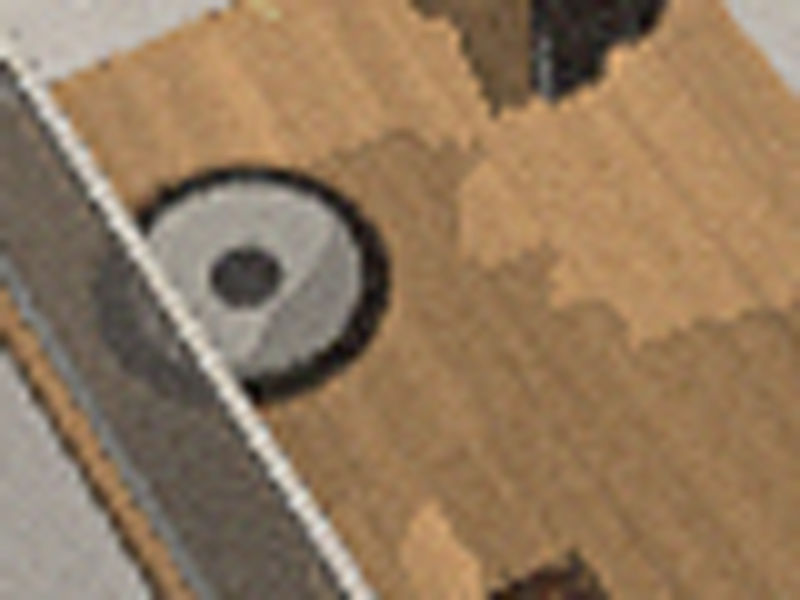

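```bash
python3 -m crank '0 0 -60 0 0 0 255;0 0 -120 0 0 0 255;0 0 -120 0 0 0 255;0 0 -120 0 0 0 255;0 0 -120 0 0 0 255' 20; python3 - <<'E'
from h import *
where()
s=read_state(); c=viewer.read_camera("wrist")
crop(c,100,180,400,384,2.6,"w16.png")
c=viewer.read_camera("top"); crop(c,260,140,330,200,11,"t16.png")
E
```

```text
time: 14.72
tool_pos: [0.5215, -0.0528, 0.1935]
tcp_rot: [-0.161, -3.133, -0.001]
wrist_force: [0.2, 0.4, 0.3]
width: 0.002
t 14.72 board [-46.6 -88.1] z 193.5 dyaw 0.000 tilt [-0.005  0.001] F [0.2 0.4 0.3] w 0.002
```

View pics/w16.png

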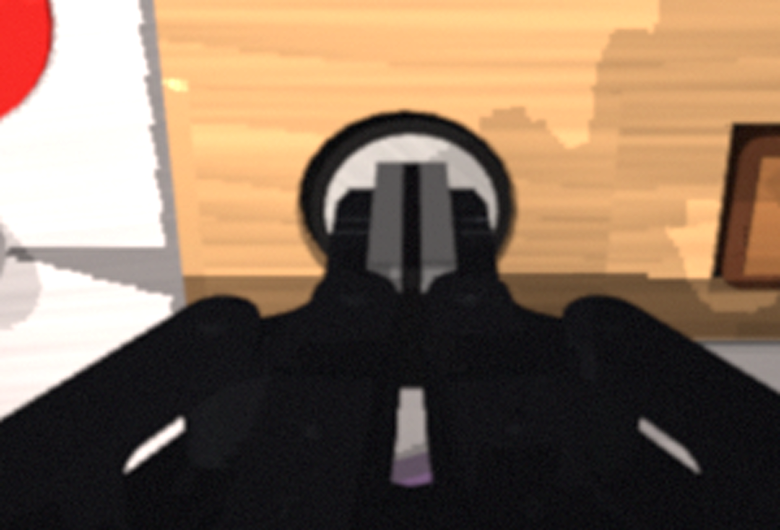

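View pics/t16.png

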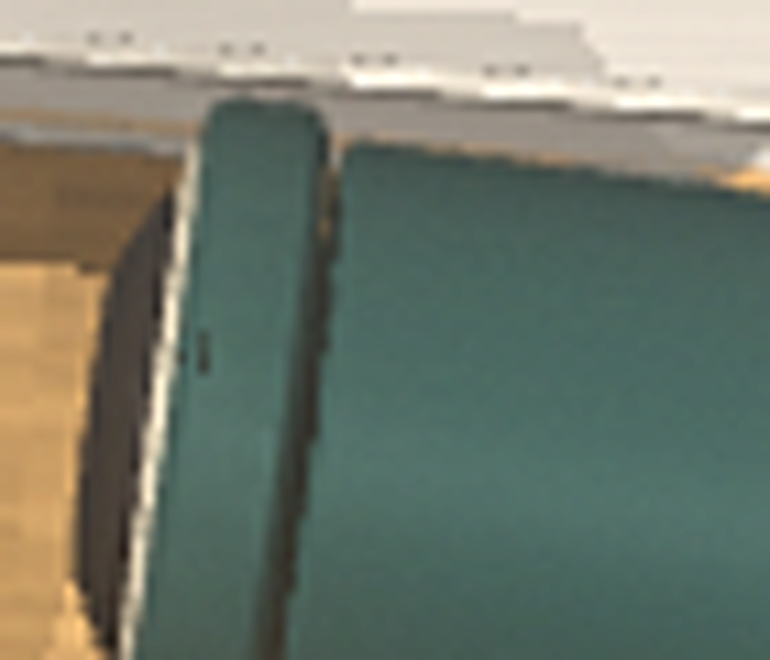

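```bash
python3 -c "
from h import *
plan(30,-88,40)"; python3 -m crank '-40 0 40 0 0 0 255;-76 0 100 0 0 0 255;-76 0 150 0 0 0 255;-76 0 156 0 0 0 255;-76 0 160 0 0 0 255;-76 0 164 0 0 0 255;-76 0 167 0 0 0 255;-76 0 167 0 0 0 255' 20; python3 -c "
from h import *
where()"
```

```text
shift [-7.710e+01  1.000e-01  1.536e+02] turn [ 0.    -0.004  0.   ]
time: 15.82
tool_pos: [0.5993, -0.0609, 0.0305]
tcp_rot: [0.161, 3.136, -0.0]
wrist_force: [-0.1, 0.5, -0.1]
width: 0.002
t 15.82 board [ 31.5 -88.2] z 30.5 dyaw 0.000 tilt [ 0.002 -0.   ] F [-0.1  0.5 -0.1] w 0.002
```

```bash
python3 -m crank '0 0 2 0 0 0 255;0 0 4 0 0 0 255;0 0 4 0 0 0 255' 20; python3 -m crank '0 0 2 0 0 0 255;0 0 4 0 0 0 255;0 0 4 0 0 0 255' 20; python3 -c "
from h import *
where()"
```

```text
time: 16.2
tool_pos: [0.5984, -0.0608, 0.025]
tcp_rot: [-0.161, -3.137, -0.0]
wrist_force: [-0.5, -0.7, -0.2]
width: 0.004
time: 16.58
tool_pos: [0.5984, -0.0608, 0.0209]
tcp_rot: [-0.161, -3.137, -0.0]
wrist_force: [1.0, -0.8, 0.1]
width: 0.004
t 16.57 board [ 30.6 -88.1] z 20.9 dyaw 0.000 tilt [-0.001  0.   ] F [ 1.  -0.8  0.1] w 0.004
```

```bash
python3 -m crank '0 0 1.5 0 0 0 255;0 0 3 0 0 0 255;0 0 3 0 0 0 255' 20; python3 -c "
from h import *
where()"
```

```text
time: 16.95
tool_pos: [0.5988, -0.0609, 0.02]
tcp_rot: [-0.161, -3.137, 0.0]
wrist_force: [-4.4, 0.4, 10.7]
width: -0.0
t 16.95 board [ 31.  -88.1] z 20.0 dyaw 0.000 tilt [-0. -0.] F [-4.4  0.4 10.7] w -0.000
```

```bash
python3 -m crank '0 0 -60 0 0 0 255;0 0 -120 0 0 0 255;40 40 -180 0 0 0 255;100 88 -200 0 0 0 255;140 88 -200 0 0 0 255;140 88 -200 0 0 0 255' 20; python3 - <<'E'
from h import *
where()
s=read_state(); c=viewer.read_camera("wrist")
crop(c,0,0,512,384,1.5,"w17.png")
c=viewer.read_camera("scene"); crop(c,170,130,340,270,4.7,"s17.png")
c=viewer.read_camera("top"); crop(c,180,125,345,260,4.8,"t17.png")
f=lambda L:[((x+.5)/4.8+180-.5,(y+.5)/4.8+125-.5) for x,y in L]
for z in (.13,.14,.15): print(z,[w2b(p).round(1).tolist() for p in pix2w(c,f([(92,72),(730,122)]),z)])
E
```

```text
time: 17.7
tool_pos: [0.4657, 0.0424, 0.219]
tcp_rot: [0.158, 3.137, 0.001]
wrist_force: [0.7, -0.8, -1.2]
width: -0.001
t 17.70 board [-111.9    0.9] z 219.0 dyaw 0.003 tilt [0.001 0.   ] F [ 0.7 -0.8 -1.2] w -0.001
0.13 [[117.3, 171.5], [119.1, -172.2]]
0.14 [[114.6, 169.4], [116.3, -170.6]]
0.15 [[111.9, 167.3], [113.6, -169.1]]
```

View pics/w17.png

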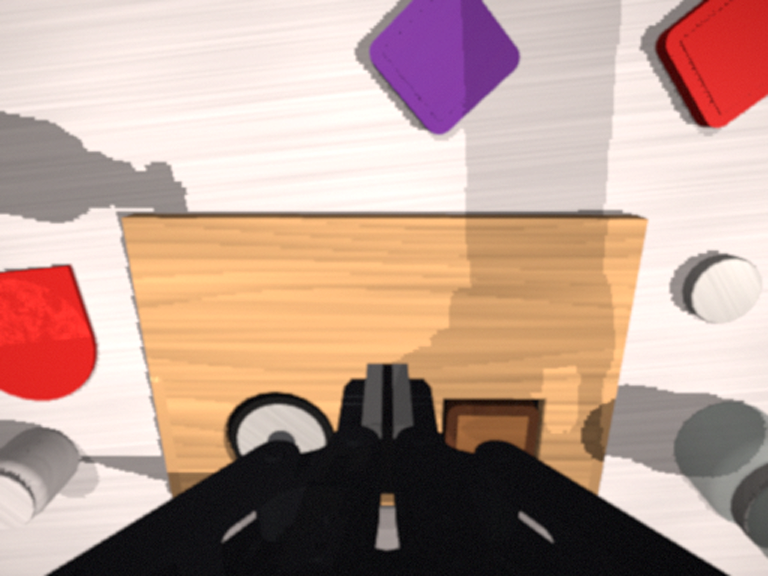

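View pics/s17.png

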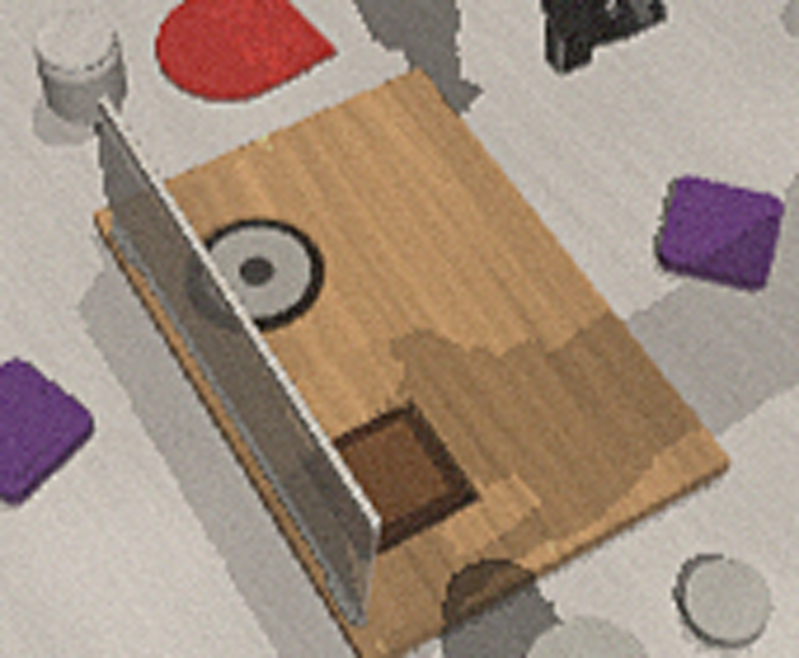

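View pics/t17.png

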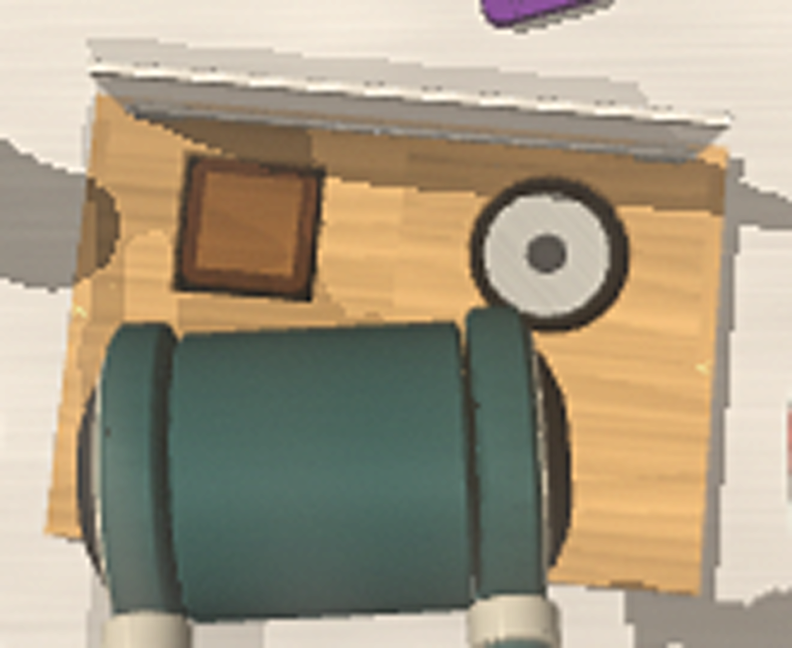

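```bash
python3 -m crank '-60 -1 -10 0 0 0 255;-120 -1 -10 0 0 0 255;-180 -1 -10 0 0 0 255;-240 -1 -10 0 0 0 255;-280 -1 -10 0 0 0 255;-280 -1 -10 0 0 0 255;-280 -1 30 0 0 0 255;-280 -1 70 0 0 0 255;-280 -1 90 0 0 0 255;-280 -1 90 0 0 0 255' 20; python3 - <<'E'
from h import *
where()
c=viewer.read_camera("scene"); crop(c,100,60,340,240,3.3,"s18.png")
E
```

```text
time: 19.1
tool_pos: [0.745, 0.011, 0.1255]
tcp_rot: [-0.162, -3.132, 0.0]
wrist_force: [-0.5, -0.7, -0.5]
width: -0.001
t 19.10 board [169.1  -1.7] z 125.5 dyaw -0.000 tilt [-0.005  0.   ] F [-0.5 -0.7 -0.5] w -0.001
```

View pics/s18.png

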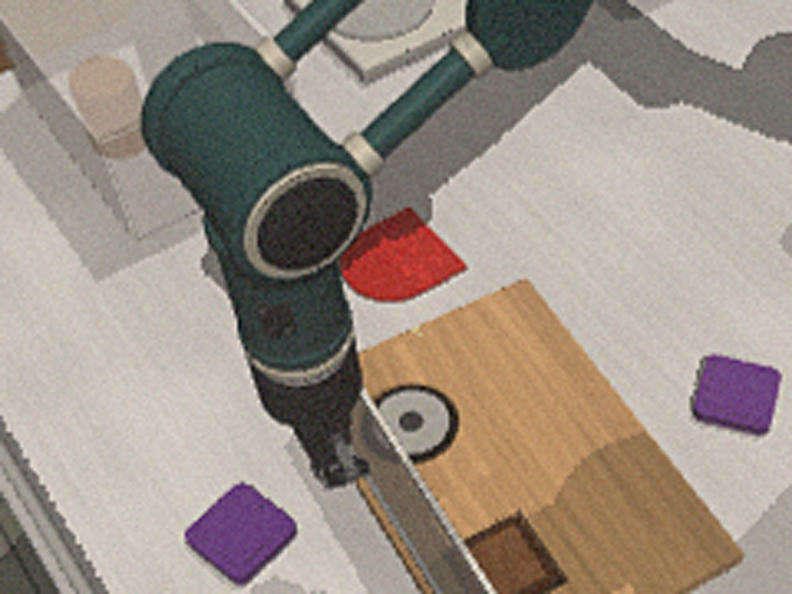

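```bash
python3 -m crank '15 1 -3 0 0 0 255;30 1 -5 0 0 0 255;39 1 -4 0 0 0 255;48 1 -3 0 0 0 255;57 1 -2 0 0 0 255;66 1 1 0 0 0 255;75 1 4 0 0 0 255;83 1 8 0 0 0 255;91 1 13 0 0 0 255;98 1 18 0 0 0 255;105 1 24 0 0 0 255;105 1 24 0 0 0 255' 20; python3 - <<'E'
from h import *
where()
c=viewer.read_camera("scene"); crop(c,100,60,340,240,3.3,"s19.png")
E
```

```text
time: 20.65
tool_pos: [0.6408, 0.0232, 0.1029]
tcp_rot: [-0.161, -3.135, 0.0]
wrist_force: [-0.2, -0.6, 0.5]
width: -0.001
t 20.65 board [64.2 -0.2] z 102.9 dyaw 0.000 tilt [-0.003  0.   ] F [-0.2 -0.6  0.5] w -0.001
```

View pics/s19.png

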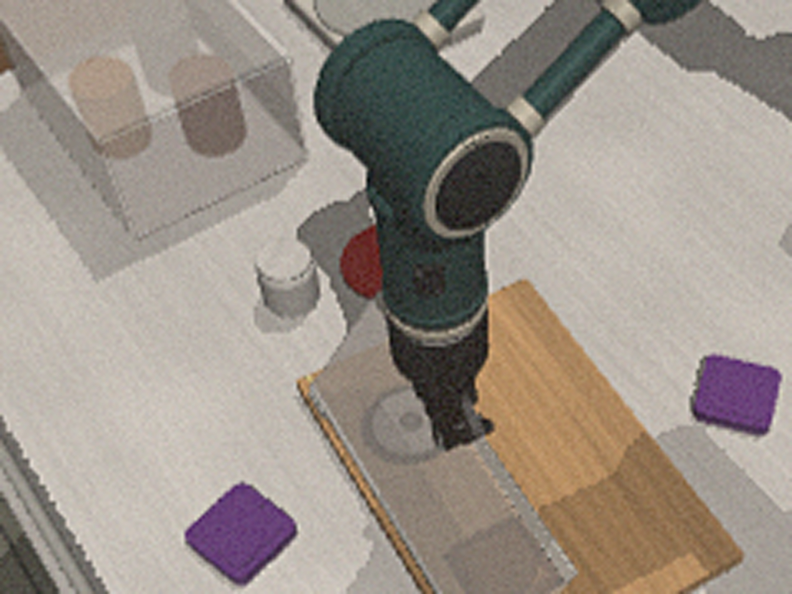

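```bash
python3 -m crank '6 0 7 0 0 0 255;12 0 14 0 0 0 255;17 0 22 0 0 0 255;21 0 30 0 0 0 255;25 0 38 0 0 0 255;28 0 47 0 0 0 255;30 0 55 0 0 0 255;32 0 63 0 0 0 255;32 0 69 0 0 0 255;32 0 73 0 0 0 255;32 0 76 0 0 0 255;32 0 76 0 0 0 255' 20; python3 - <<'E'
from h import *
where()
c=viewer.read_camera("scene"); crop(c,100,60,340,240,3.3,"s20.png")
E
```

```text
time: 22.2
tool_pos: [0.611, 0.0263, 0.0283]
tcp_rot: [0.161, 3.137, -0.0]
wrist_force: [0.2, -0.3, 0.2]
width: 0.001
t 22.20 board [34.2 -0.2] z 28.3 dyaw 0.000 tilt [ 0.001 -0.   ] F [ 0.2 -0.3  0.2] w 0.001
```

View pics/s20.png

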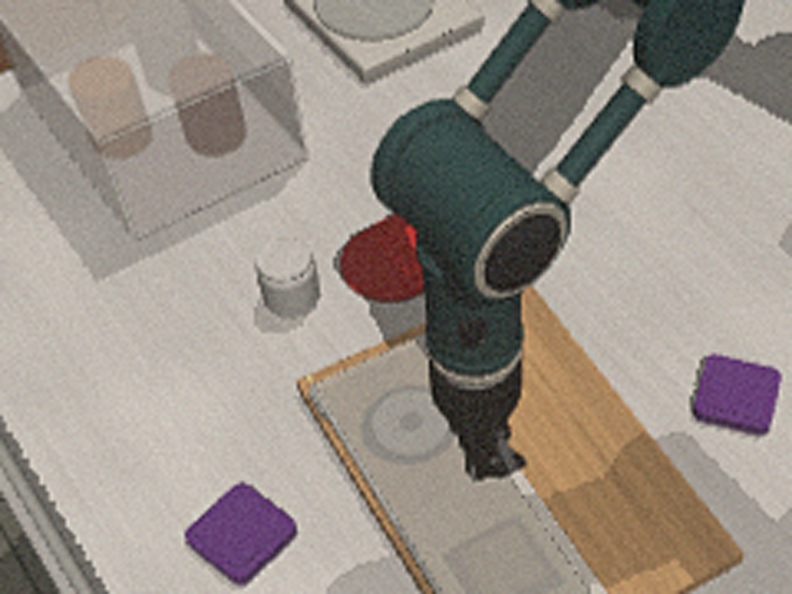

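```bash
python3 -m crank '0 0 1 0 0 0 255;0 0 2.5 0 0 0 255;0 0 2.5 0 0 0 255' 20;python3 -c "
from h import *
where()"; python3 -m crank '0 0 2 0 0 0 255;0 0 2 0 0 0 255' 20;python3 -c "
from h import *
where()"
```

```text
time: 22.62
tool_pos: [0.6112, 0.0263, 0.028]
tcp_rot: [0.161, 3.137, -0.0]
wrist_force: [-4.3, -0.1, 12.5]
width: -0.005
t 22.62 board [34.4 -0.1] z 28.0 dyaw 0.000 tilt [ 0.001 -0.   ] F [-4.3 -0.1 12.5] w -0.005
time: 22.88
tool_pos: [0.6113, 0.0263, 0.0279]
tcp_rot: [0.161, 3.137, -0.0]
wrist_force: [-10.0, -0.4, 24.1]
width: -0.001
t 22.88 board [34.5 -0.1] z 27.9 dyaw 0.000 tilt [ 0. -0.] F [-10.   -0.4  24.1] w -0.001
```

Firm stop at z = 28 mm, which is where the top of the shut cover should be. Next I'll lift straight off, retreat and check.

```bash
python3 -m crank '0 0 -20 0 0 0 255;0 0 -80 0 0 0 255;0 0 -140 0 0 0 255;60 0 -190 0 0 0 255;120 0 -190 0 0 0 255;170 0 -190 0 0 0 255;170 0 -190 0 0 0 255;170 0 -190 0 0 0 255' 20; python3 - <<'E'
from h import *
where()
c=viewer.read_camera("wrist"); crop(c,0,0,512,384,1.5,"w21.png")
c=viewer.read_camera("scene"); crop(c,100,60,340,280,2.7,"s21.png")
c=viewer.read_camera("top"); crop(c,100,85,400,310,2.6,"t21.png")
E
```

```text
time: 23.88
tool_pos: [0.4423, 0.0438, 0.2146]
tcp_rot: [0.161, 3.135, 0.0]
wrist_force: [0.8, -0.7, 0.1]
width: -0.001
t 23.88 board [-1.354e+02 -1.000e-01] z 214.6 dyaw 0.000 tilt [0.003 0.   ] F [ 0.8 -0.7  0.1] w -0.001
```

View pics/s21.png

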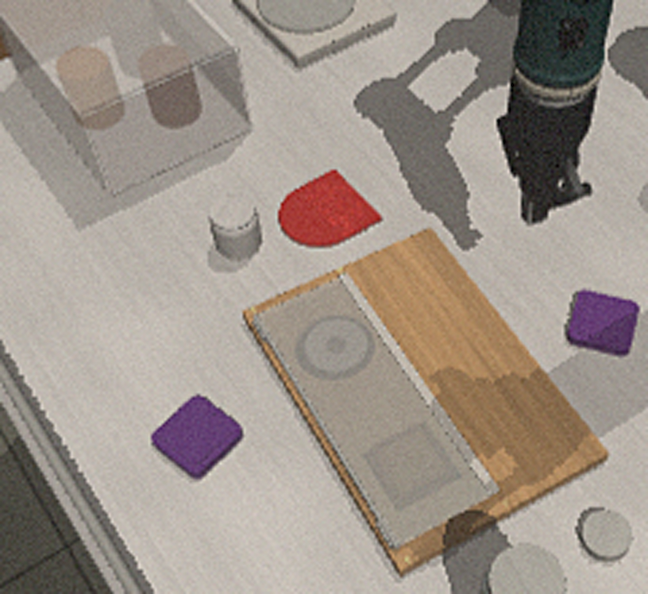

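View pics/t21.png

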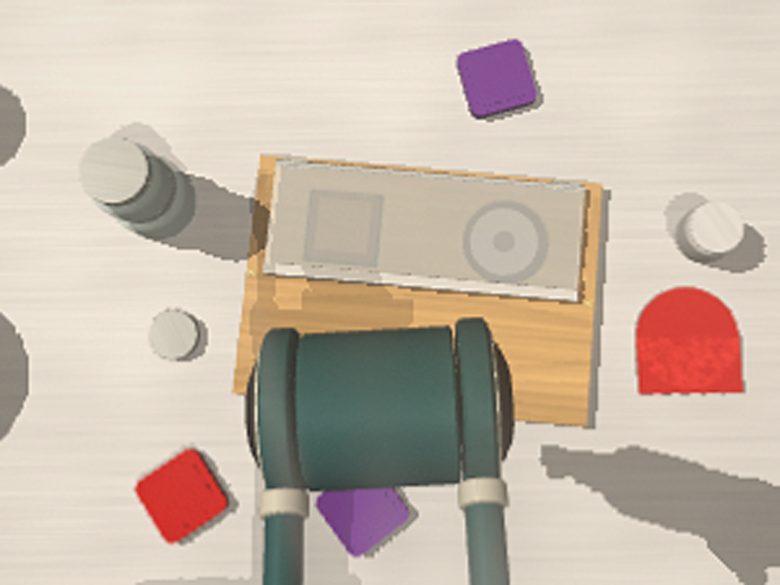

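View pics/w21.png

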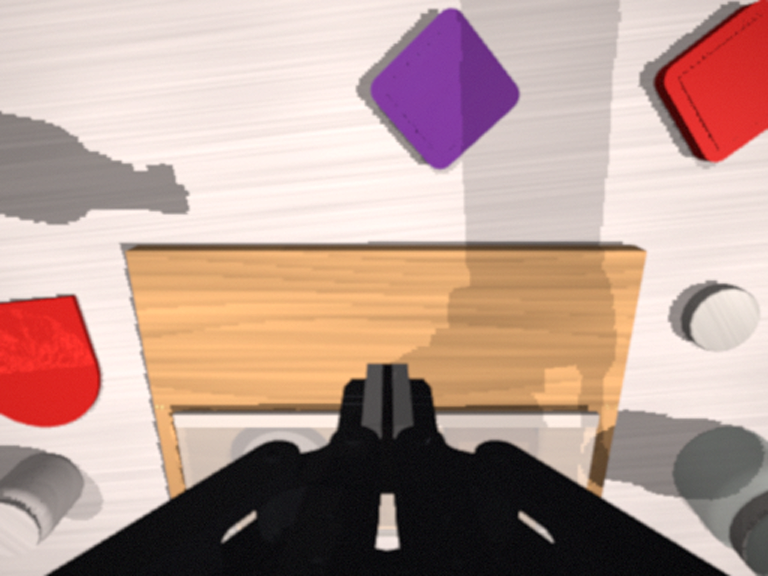

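The cover lies level over both seated things. The bystanders are where they started and the arm is clear.

```bash
python3 -c "
from h import *
print(job.finish_job()); where()"
```

```text
the job is handed in; nothing more can be done
None
the job is handed in; nothing more can be done
```

Both pieces are in their own pockets with the clear cover shut over them, and I handed the job in at about 24 s of the 72 s allowed. No verdict was reported.

- **Square lid:** I slid it to the square pocket in a light 20 N grip, turning it square to the board on the way. I opened the fingers over the pocket and it dropped in. It was never raised above the deck.
- **Opener disk:** I pushed it from behind with the two spread fingers. The first push left it tilted with its back edge still on the deck. A second push of about 4 mm put it in. I then felt its near side with the shut fingertips and met it at 20.0 mm, the height of a disk that is fully down.
- **Cover:** I swung it down from behind. It came to a firm stop at 28 mm, the right height for the shut cover's top, with up to 24 N of pressing force.

**Last checks:** The final pictures show the cover level over both seated pieces, with the arm clear and touching nothing. As far as I could see, the jars, scraper, small lid, tin and coloured look-alikes had not moved. None of the final checks failed. The top and wrist cameras disagreed by about 2 mm on the board's position, so I used the wrist view for placing.

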